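# Clear the lantern and hold the lift-out till over the bench well

### The job

The storage well of the mudroom bench is to be swept out, but a lantern has been left standing in the wooden lift-out till. First lift the lantern out by its handle and stand it gently upright on the closed seat board on the near side of the well, leaving the mug and the flashlight where they are; then lift the till by its bar handle up out of the well, keeping it level, with the buckle and the key fob still lying in it. Finish while holding it: keep the till steady and level over the well with its bottom at least 10 cm above the seat, and do not put it down or let go.

Things in the scene. Friction and masses are not known exactly. Their poses are not given: they have to be found in the camera images.
- bench: Fixed mudroom bench, white with wood seat boards, 950 mm along its x, 500 mm along its y. Origin at seat height (z 0) in the middle of the near edge of the open well; x points away from the robot along the bench, y to its back (the lid side). Well opening: x 0 to 360, y -180 to 180 mm, 340 mm deep; the rails in front of and behind it lie 22 mm below the seat. A far seat board begins at x 360.
- near_seat (a point): Point on top of the flat closed seat board on the near side of the well: at x -70, y 0, z 0 mm in the bench's frame. The board spans x -290 to 0, y -230 to 270 mm of the bench. Axes as the bench's. Mug and flashlight are on it.
- ledges (a point): Centre of the well at the height of its two ledges: x 180, y 0, z -140 mm of the bench. The ledges are 30 mm wide, run along the bench's x on the inside of the front and back well walls, and carry the till's ends.
- lid_top (a point): Middle of the top edge of the open seat lid, fixed at the back of the bench. Its inner face leans back, from bench y 185 mm at seat height to y 320 mm at 410 mm up, along the whole well, with two 16 mm thick battens on it. A thin steel stay joins it to the far back corner of the well (bench x 351, y 120 to 262, up to z 190 mm).
- till: Wooden lift-out till (tray), 170 (x) x 342 (y) x 55 mm high, walls and floor 8 mm, about 0.55 kg, resting on the ledges with its y across the well, 9 mm play at each end. Origin at the centre of its underside, z up. Cross dividers at y -52 and 52 mm make three open bays; a 45 mm wide upright on each divider carries a fixed bar handle. End bays inside: x -77 to 77, y 56 to 163 mm and mirrored.
- till_grip (a point): Middle of the till's bar handle, 106 mm above the till's underside. The bar runs along the till's y, 94 mm clear between the uprights, 16 mm thick (x) and 22 mm tall, flat sides, rounded edges. Axes as the till's.
- lantern: Loose battery camping lantern, round, grey base and cap with a clear globe, 80 mm diameter, top of its cap 151 mm and whole height 199 mm, about 0.45 kg, standing upright on the floor (8 mm thick) of one end bay of the till, either end. Origin at the centre of its underside, z up.
- lantern_grip (a point): Middle of the lantern's rigid carrying handle, 190 mm above its underside. The grip is a bar along the lantern's y, 64 mm long, 14 mm thick (x) and 18 mm tall, held by a wire upright at each end; 39 mm from its middle down to the cap. Axes as the lantern's.
- buckle: Loose steel ice cleat buckle, a flat frame 60 x 42 x 8 mm, 50 g, lying in the end bay of the till that the lantern does not use. Origin at the centre of its underside.
- fob: Loose black plastic key fob, 36 x 62 x 13 mm, 40 g, with a small ring at its +y end, lying in the middle bay of the till under the handle. Origin at the centre of its underside.
- mug: Bystander: green ceramic mug standing on the near seat board, 82 mm diameter, 90 mm high, handle at its +y side reaching about 75 mm from its axis. Origin at the centre of its underside.
- flashlight: Bystander: yellow plastic flashlight lying on the near seat board, roughly along the bench's x, 160 mm long along its own y, 47 mm wide and high at the head. Origin at the middle of its length, on the seat.

How it is judged (in metres and radians):
On the way, in this order (a step that is already met when the one before it is completed fails the run):
1. the lantern, held by its handle, is lifted out of the till (z of lantern in the frame of bench above -0.05 m and contact force between the fingers and lantern above 1 N and distance between the grasp point and lantern_grip below 0.045 m), for 0.1 s.
2. the lantern stands upright and released on the closed near seat board, at rest, while the till still rests on its ledges (z of lantern in the frame of bench between -0.006 and 0.006 m and x of lantern in the frame of bench below 0 m and angle between lantern's own z axis and vertical below 0.08 rad and contact force between lantern and bench above 1 N and contact force between the fingers and lantern below 0.1 N and linear speed of lantern below 0.03 m/s and z of till in the frame of bench below -0.13 m), for 0.2 s.
3. the till, held by its handle, has been lifted out with its bottom above the seat (z of till in the frame of bench above 0.01 m and contact force between the fingers and till above 2 N and contact force between till and bench below 0.1 N and distance between the grasp point and till_grip below 0.045 m), for 0.1 s.
At the end, for the whole second after the job is handed in: Till held only by its handle in the fingers, bottom over 90 mm above the seat, centre over the well (within 120 mm of its centre line), tilt under 0.1 rad, under 40 mm/s and 0.35 rad/s, buckle and fob in it; lantern untouched, at rest, within 0.08 rad of upright on the near seat board (z of till in the frame of bench above 0.09 m and angle between till's own z axis and vertical below 0.1 rad and linear speed of till below 0.04 m/s and angular speed of till below 0.35 rad/s and x of till in the frame of bench between 0 and 0.36 m and y of till in the frame of bench between -0.12 and 0.12 m and contact force between the fingers and till above 2 N and distance between the grasp point and till_grip below 0.045 m and contact force between till and bench below 0.1 N and contact force between each of till, the arm and lantern below 0.1 N and contact force between till and mug below 0.1 N and x of buckle in the frame of till between -0.08 and 0.08 m and y of buckle in the frame of till between -0.166 and 0.166 m and z of buckle in the frame of till between 0 and 0.04 m and x of fob in the frame of till between -0.08 and 0.08 m and y of fob in the frame of till between -0.166 and 0.166 m and z of fob in the frame of till between 0 and 0.04 m and z of lantern in the frame of bench between -0.006 and 0.006 m and x of lantern in the frame of bench below 0 m and angle between lantern's own z axis and vertical below 0.08 rad and contact force between lantern and bench above 1 N and linear speed of lantern below 0.03 m/s); the arm keeps its last pose, push and grip.
It fails at once if the till is raised from its ledges with the lantern still standing in it (z of till in the frame of bench above -0.11 m and contact force between lantern and till above 0.5 N).
It fails at once if the lantern is dropped or knocked (moves fast while not held) (contact force between the fingers and lantern below 0.1 N and linear speed of lantern above 0.45 m/s).
It fails at once if the lantern is tipped over (angle between lantern's own z axis and vertical above 0.6 rad).
It fails at once if the till is tipped by more than 0.3 rad (angle between till's own z axis and vertical above 0.3 rad).
It fails at once if the mug or the flashlight is moved by more than 20 mm (distance of any of mug, flashlight from where it was at the start of the episode above 0.02 m).
It also fails if it takes over 72 s, if anything falls off the work surface, if the arm or the gripper's body presses on something with over 40 N, if the wrist force passes 120 N, or if a joint passes its speed limit or range.

### The arm

A 6-joint arm with a two-finger parallel gripper is mounted at the origin on the work surface. World frame = base frame: x ahead of the robot, y to its left, z up, the work surface at z = 0. Lengths are in m, angles in degrees, forces in N, time in s.
With the tool pointing down it reaches from about 0.25 to 0.725 m from the base axis. Payload 9.7 kg.
Tool frame: the origin (TCP) lies between the finger pads; the fingertips stand 17 mm ahead of it and the grasp point (between the pads) lies 2 mm behind it; z points along the fingers, y is the direction in which the jaws open and shut (so a half turn about z gives the same grasp; the last joint's range is limited). The gripper opens to 85 mm and grips with 20 to 120 N. Pads are 22 mm wide; open, the fingers measure 114 mm over their backs; the gripper's body (76 mm by 85 mm) begins 54 mm behind the grasp point. The pads swing forward as they close: fully open they stand 13 mm farther back than shut.
Start: joints at [-64.916, 4.979, 10.078, 95.1, 0, 90], TCP at [0.233, -0.498, 0.248] pointing down, gripper open.
Joint ranges: [-179.16, 179.16], [-48.56, 103.87], [-65.8, 70.77], [-126.05, 130.52], [-82.76, 87.17], [-180, 180]. Speed limits (degrees/s): [127.2, 127.2, 147.25, 180, 180, 180].

### API

Orientations are given as [roll, pitch, yaw] about the fixed x, y, z axes, in that order (R = Rz(yaw) Ry(pitch) Rx(roll)).
In Python, from workcell import monitor, cams, order gives the robot as it stands. The module is installed in compiled form; this text tells all that it offers.
- The arm moves only by the shell command python3 -m handwheel 'ROWS' [OPENING] [FORCE]. ROWS is JSON, a list of rows, each a list of 6 numbers: the shift along the tool's x, y, z in m, then the turn, a rotation vector about the tool's x, y, z in degrees. In form: [[tx, ty, tz, wx, wy, wz], ...]. A call has exactly 8 rows; each row shifts and turns the commanded pose from where the row before left it, along the tool's axes as they then stand; what a row does not reach is not made up. A row lasts 1/12 s, in which the tool goes at most 41.7 mm and 7.16 degrees, less where a joint would pass 70% of its speed; a pose out of reach is approached as far as the arm can. A call is refused whole if a number of a shift passes 0.0417 or a number of a turn 7.16, either way. A call with a gripper value outside its range is refused whole. OPENING is the opening, from -1 (shut) to 1 (fully open), set as the call begins (- or left out, the last holds). The fingers move at their own pace and stop on an object; FORCE is the grip in N (left out, the last holds). Time passes only in rows, so rows that do not move let the fingers close, or fill a call up. It gives the time, the measured TCP pose, the force and the opening at its end, in the units of the state.
- monitor.get_obs(): the state, without advancing time (a new reading comes with each control period).
- cams.camera(name): name is "scene" or "top" or "wrist"; returns a dict with "img" (384x512x3 uint8, red, green, blue), "depth" (384x512 float32, m along the optical axis (not along the pixel's ray), 0 where there is no reading), "fx", "fy", "cx", "cy" (pixels), "rvec" (rotation vector, rad) and "tvec" (3), from world to camera coordinates, as OpenCV has them; the wrist camera has in their place "tool_from_camera" (4x4, takes a point from camera to tool coordinates, whose origin is the TCP and whose axes are the flange's). Camera axes: x right, y down, z forward; pixel columns grow to the right and rows downward; lengths in m; the calibration is good to about 2 mm. The wrist camera is an equidistant fisheye: a pixel r from the principal point sees the ray r / f radians off the axis. A picture is of the moment at which its call begins: read the wrist's pose just before it.
- order.job_done(): hands the job in, once; it reports no verdict.
The state is a dict: "time": time; "q": joint angles; "qd": joint speeds; "joint_efforts": joint torques, N m; "ee_pos": TCP position; "tcp_rot": TCP orientation; "wrist_force": force on the tool from outside, world axes, zero at the start; "torque": the same for the moment, N m; "opening": finger opening in m.
Only numpy, scipy, OpenCV 4.12 (cv2) and the standard library are available. Lean on these libraries where they do the work, as an engineer would, in place of code of your own. Each camera call takes 0.05 s, during which the arm holds its last target. There are 200 camera calls.

## Working session

There is one attempt and no reset: what is moved stays moved. The work goes in short steps, Python scripts to look and compute and a shell command to move; the robot and the scene stay as the last step left them, time stands still between calls to the robot, and variables do not carry over. Pictures are saved under pics/ and viewed, about 8 in all and at most 12, crops included, and the job is handed in when it is done.

```bash
mkdir -p pics; python3 - <<'E'
from workcell import monitor, cams
import cv2,numpy as np
o=monitor.get_obs();print(o)
for n in("scene","top"):
    c=cams.camera(n);np.savez(n+'0',**c)
    cv2.imwrite(f'pics/{n}0.png',c['img'][:,:,::-1]);print(n,c['fx'],c['cx'],c['rvec'],c['tvec'])
E
```

```text
{'time': 0.0, 'q': array([-6.49161356e+01,  5.01108022e+00,  1.00360069e+01,  9.50998767e+01,
       -2.40414547e-04,  9.00002789e+01]), 'qd': array([ 0.01722208,  0.09932686,  0.04348637,  0.03392518,  0.01854591,
       -0.01104181]), 'joint_efforts': array([-7.60201033e-05, -5.20382810e+01,  4.64804184e+01,  1.62166340e-02,
        3.20492518e-05, -5.35832019e-07]), 'ee_pos': array([ 0.23308353, -0.49794772,  0.24759715]), 'tcp_rot': array([-1.79925050e+02,  2.40779140e-04,  2.50835859e+01]), 'wrist_force': array([ 0.3421211 , -0.36735147,  0.044475  ]), 'torque': array([-0.04593066,  0.01656422, -0.0368309 ]), 'opening': 0.0861955123491069}
scene 349.0046432742336 255.96613390304424 [ 2.16364382  1.33407342 -0.43462856] [-0.3588142  -0.27167981  1.19727025]
top 426.20210275346545 260.0454880937214 [ 2.14782884 -2.10150403  0.20188617] [0.11766478 0.58358319 1.08158555]
```

View pics/top0.png

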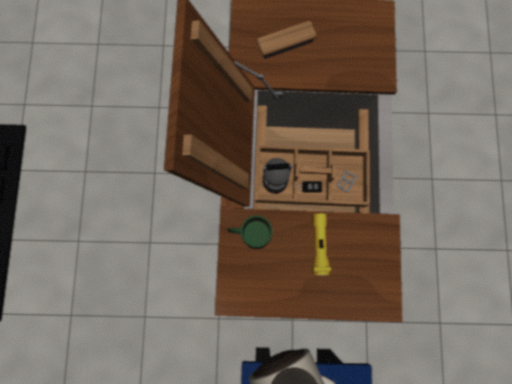

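View pics/scene0.png

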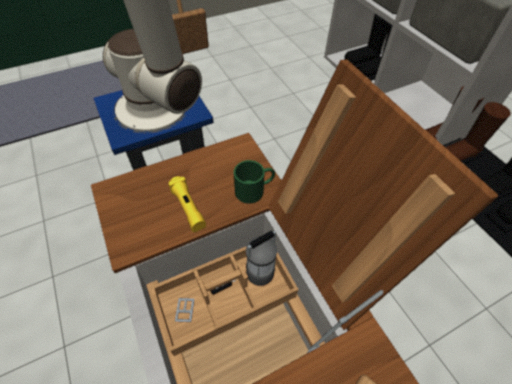

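The top view shows the lantern at about (278,174) in the lid-side bay. The till bar is near (315,172), the mug at (257,232), the flashlight at (321,244) and the near seat's far edge at row ~210. Next I back-project these points.

```bash
cat > h.py <<'E'
import numpy as np,cv2
def world(c):
    R=cv2.Rodrigues(c['rvec'])[0];d=c['depth'];v,u=np.mgrid[:d.shape[0],:d.shape[1]]
    p=np.dstack([(u-c['cx'])/c['fx']*d,(v-c['cy'])/c['fy']*d,d])
    return (p-np.ravel(c['tvec']))@R
E
python3 - <<'E'
import numpy as np,cv2
from h import *
c=dict(np.load('top0.npz'));W=world(c)
np.set_printoptions(precision=3,suppress=True)
for n,(u,v) in dict(seatNL=(220,312),seatNR=(398,317),seatFL=(226,204),seatFR=(396,216),seatmid=(290,260),till_floor=(310,195),lid_edge=(180,20),bar=(315,173),lh=(277,167),cap=(280,180),mugrim=(257,232),fl=(321,244),farseat=(240,60)).items(): print(n,W[v,u])
seat=W[260,290,2];print('seat',seat)
m=np.zeros(W.shape[:2],bool);m[150:205,255:370]=1
for lo,hi in((0.03,0.08),(-0.02,0.03),(-0.06,-0.02)):
    k=m&(W[...,2]-seat>lo)&(W[...,2]-seat<hi);P=W[k];print(lo,hi,k.sum(),P.mean(0) if len(P) else 0, (P.min(0),P.max(0)) if len(P) else 0)
crop=cv2.resize(c['img'][130:330,205:405,::-1],None,fx=3,fy=3,interpolation=cv2.INTER_CUBIC)
cv2.imwrite('pics/topc.png',cv2.convertScaleAbs(crop,alpha=1.8))
# seat board extents
k=(abs(W[...,2]-seat)<.006);k[:195]=0;k[330:]=0;k[:,:200]=0
cs=max(cv2.findContours(k.astype(np.uint8),0,2)[0],key=cv2.contourArea)
P=np.array([W[v,u,:2] for u,v in cs[:,0]],np.float32);r=cv2.minAreaRect(P);print(r,cv2.boxPoints(r))
E
```

```text
seatNL [ 0.263  0.23  -0.001]
seatNR [ 0.26  -0.243 -0.002]
seatFL [ 0.554  0.224 -0.003]
seatFR [ 0.53  -0.248 -0.   ]
seatmid [0.404 0.045 0.   ]
till_floor [ 0.609 -0.026 -0.136]
lid_edge [0.849 0.294 0.416]
bar [ 0.656 -0.028 -0.038]
lh [0.646 0.087 0.066]
cap [0.622 0.076 0.016]
mugrim [0.477 0.136 0.007]
fl [ 0.446 -0.033  0.046]
farseat [0.987 0.198 0.   ]
seat 3.9095136939021196e-05
0.03 0.08 160 [0.648 0.083 0.063] (array([0.639, 0.045, 0.033]), array([0.659, 0.121, 0.071]))
-0.02 0.03 476 [0.643 0.08  0.012] (array([ 0.611, -0.078, -0.02 ]), array([0.688, 0.121, 0.03 ]))
-0.06 -0.02 360 [ 0.661 -0.02  -0.029] (array([ 0.62 , -0.085, -0.059]), array([ 0.717,  0.148, -0.02 ]))
((0.41146695613861084, -0.00815078616142273), (0.5004957914352417, 0.3211766183376312), 89.10154724121094) [[ 0.247 -0.256]
 [ 0.568 -0.261]
 [ 0.576  0.24 ]
 [ 0.255  0.245]]
```

View pics/topc.png

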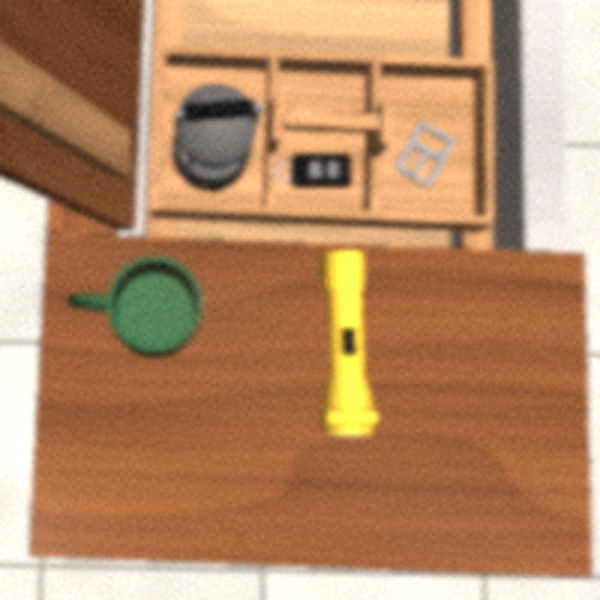

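```bash
python3 - <<'E'
import numpy as np,cv2
from h import *
c=dict(np.load('top0.npz'));W=world(c)
np.set_printoptions(precision=3,suppress=True)
m=np.zeros(W.shape[:2],bool);m[150:205,255:370]=1
def fit(k,n):
    P=W[k];r=cv2.minAreaRect(P[:,:2].astype(np.float32));_,_,V=np.linalg.svd(P[:,:2]-P[:,:2].mean(0));d=V[0]*np.sign(V[0,1]);print(n,len(P),r,P.min(0),P.max(0),'yaw',np.degrees(np.arctan2(-d[0],d[1])))
fit(m&(W[...,2]>.055),'handle')
fit(m&(W[...,2]<.02)&(W[...,2]>.005)&(W[...,1]>.03),'cap')
b=m&(W[...,2]<-.02)&(W[...,2]>-.05);b[:,:298]=0;b[:,334:]=0;fit(b,'bar')
t=m&(W[...,2]<-.07)&(W[...,2]>-.1);fit(t,'tillrim')
img=c['img'].astype(int);y=(img[...,0]>img[...,2]+90)&(img[...,1]>120);y[:205]=0
fit(y,'flash')
E
python3 -m handwheel '[[0,0,-0.01,0,0,-7],[0,0,-0.01,0,0,-7],[0,0,-0.01,0,0,-7],[0,0,-0.01,0,0,-7],[0,0,-0.01,0,0,-7],[0,0,-0.01,0,0,-7],[0,0,-0.01,0,0,-7],[0,0,-0.01,0,0,-7]]' 1
```

```text
handle 173 ((0.5226261615753174, 0.12188294529914856), (0.07052569091320038, 0.29747840762138367), 73.15489959716797) [0.37  0.046 0.056] [0.659 0.131 1.171] yaw 79.82851692579631
cap 369 ((0.6488522887229919, 0.08327523618936539), (0.0742046982049942, 0.07553423196077347), 80.02310943603516) [0.611 0.045 0.005] [0.687 0.121 0.02 ] yaw -77.32939296691082
bar 258 ((0.6620033979415894, -0.029148470610380173), (0.10375022143125534, 0.04371285438537598), 89.87837982177734) [ 0.64  -0.081 -0.049] [ 0.684  0.023 -0.02 ] yaw -1.7111380560937222
tillrim 1246 ((0.6585275530815125, -0.027244240045547485), (0.16907159984111786, 0.34881529211997986), 0.616295576095581) [ 0.575 -0.201 -0.1  ] [ 0.745  0.148 -0.071] yaw 7.633060285635234
flash 465 ((0.44734370708465576, 0.039947785437107086), (0.15544521808624268, 0.18483805656433105), 0.8459488153457642) [ 0.37  -0.053  0.029] [0.526 0.131 1.171] yaw -88.89459190521053
time: 0.77
ee_pos: [0.2331, -0.498, 0.3284]
tcp_rot: [-180.0, -0.0, 81.4]
wrist_force: [-0.9, 0.5, 0.3]
opening: 0.0851
```

```bash
python3 -m handwheel '[[0,0,0,0,0,-4.3],[0,0,0,0,0,-4.3],[0.029,0.0208,0,0,0,0],[0.029,0.0208,0,0,0,0],[0.029,0.0208,0,0,0,0],[0.029,0.0208,0,0,0,0],[0.029,0.0208,0,0,0,0],[0.029,0.0208,0,0,0,0]]'
python3 -m handwheel '[[0.029,0.0208,0,0,0,0],[0.029,0.0208,0,0,0,0],[0.029,0.0208,0,0,0,0],[0.029,0.0208,0,0,0,0],[0.029,0.0208,0,0,0,0],[0.029,0.0208,0,0,0,0],[0.029,0.0208,0,0,0,0],[0.029,0.0208,0,0,0,0]]'
python3 -m handwheel '[[0.029,0.0208,0,0,0,0],[0.029,0.0208,0,0,0,0],[0.029,0.0208,0,0,0,0],[0.029,0.0208,0,0,0,0],[0.029,0.0208,0,0,0,0],[0.029,0.0208,0,0,0,0],[0,0,0,0,0,0],[0,0,0,0,0,0]]'
python3 - <<'E'
from workcell import monitor, cams
import cv2,numpy as np
o=monitor.get_obs();print(o['q'],o['ee_pos'],o['tcp_rot'])
c=cams.camera('wrist');np.savez('w1',**c,pos=o['ee_pos'],rot=o['tcp_rot'])
print(c['tool_from_camera'],c['fx'],c['cx'],c['cy'])
cv2.imwrite('pics/w1.png',cv2.convertScaleAbs(c['img'][:,:,::-1],alpha=1.6))
E
```

```text
time: 1.43
ee_pos: [0.3595, -0.3233, 0.3281]
tcp_rot: [-180.0, -0.0, 89.7]
wrist_force: [0.5, 0.1, 0.4]
opening: 0.0857
time: 2.1
ee_pos: [0.5273, -0.092, 0.328]
tcp_rot: [-180.0, -0.0, 89.7]
wrist_force: [0.2, -0.3, 0.3]
opening: 0.0849
time: 2.77
ee_pos: [0.6533, 0.0813, 0.3256]
tcp_rot: [-179.8, 0.0, 89.8]
wrist_force: [0.5, -0.4, 0.8]
opening: 0.0856
[7.09599949e+00 2.51954153e+01 4.35670711e+01 1.08583745e+02
 2.48071688e-04 9.72701499e+01] [0.65325082 0.08132154 0.32561021] [-1.79789585e+02  2.65932575e-02  8.98258980e+01]
[[-4.44115240e-04 -9.65264680e-01 -2.61273611e-01  6.65671141e-02]
 [ 9.99999725e-01 -5.84059325e-04  4.57974761e-04 -7.80418196e-04]
 [-5.94666150e-04 -2.61273336e-01  9.65264674e-01 -1.24526170e-01]
 [ 0.00000000e+00  0.00000000e+00  0.00000000e+00  1.00000000e+00]] 297.3186396354542 260.4393795081305 194.0257957408734
```

View pics/w1.png

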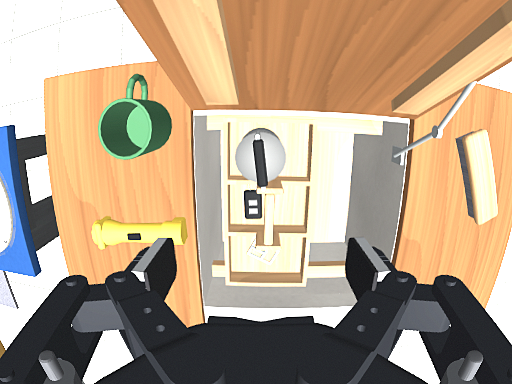

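The wrist view shows the lantern handle (255,137)–(265,185), the till bar (267,190)–(268,245), the fob at (253,204) and the buckle at (262,252). I'll fit handle and bar from the depth image.

```bash
cat >> h.py <<'E'
from scipy.spatial.transform import Rotation as Ro
def wristworld(c):
    d=c['depth'];v,u=np.mgrid[:d.shape[0],:d.shape[1]];x=u-c['cx'];y=v-c['cy'];r=np.hypot(x,y)+1e-9;t=np.tan(np.minimum(r/c['fx'],1.4))
    p=np.dstack([x/r*t*d,y/r*t*d,d]);T=c['tool_from_camera'];p=p@T[:3,:3].T+T[:3,3]
    W=p@Ro.from_euler('xyz',c['rot'],degrees=True).as_matrix().T+c['pos'];W[d<=0]=9;return W
def fit(W,k,n):
    P=W[k];r=cv2.minAreaRect(P[:,:2].astype(np.float32));V=np.linalg.svd(P[:,:2]-P[:,:2].mean(0),full_matrices=False)[2];d=V[0]*np.sign(V[0,1]);print(n,len(P),np.round(np.r_[r[0],r[1],r[2]],4),'min',P.min(0),'max',P.max(0),'med',np.median(P,0),'yaw',np.degrees(np.arctan2(-d[0],d[1])).round(1))
E
python3 - <<'E'
from h import *
np.set_printoptions(precision=3,suppress=True)
c=dict(np.load('w1.npz'));W=wristworld(c);z=W[...,2]
m=np.zeros(z.shape,bool);m[115:310,195:330]=1
a=m.copy();a[195:]=0;fit(W,a&(z>.052)&(z<.08)&(W[...,1]<.15),'handle')
fit(W,a&(abs(z-.015)<.008)&(W[...,1]<.14),'cap')
b=m.copy();b[:180]=0;fit(W,b&(z>-.05)&(z<-.02),'bar')
fit(W,m&(z>-.095)&(z<-.075),'rim')
E
```

```text
handle 558 [0.651 0.085 0.014 0.079 6.086] min [0.642 0.046 0.054] max [0.66  0.125 0.068] med [0.651 0.087 0.065] yaw 6.1
cap 1381 [ 0.651  0.085  0.074  0.073 65.409] min [0.615 0.048 0.007] max [0.688 0.125 0.021] med [0.657 0.087 0.015] yaw -83.0
bar 2574 [ 0.665 -0.088  0.262  0.253 89.58 ] min [ 0.538 -0.219 -0.05 ] max [ 0.791  0.044 -0.02 ] med [ 0.66  -0.167 -0.028] yaw 13.2
rim 4073 [ 0.671 -0.032  0.362  0.262 89.217] min [ 0.538 -0.214 -0.095] max [ 0.8    0.151 -0.075] med [ 0.647 -0.058 -0.086] yaw 2.2
```

```bash
python3 -m handwheel '[[0.004,-0.002,0.02,0,0,-6],[0,0,0.026,0,0,0],[0,0,0.026,0,0,0],[0,0,0.026,0,0,0],[0,0,0.026,0,0,0],[0,0,0.026,0,0,0],[0,0,0.02,0,0,0],[0,0,0.01,0,0,0]]' 1
python3 -m handwheel '[[0,0,0.016,0,0,0],[0,0,0.016,0,0,0],[0,0,0.016,0,0,0],[0,0,0.016,0,0,0],[0,0,0.012,0,0,0],[0,0,0.008,0,0,0],[0,0,0.004,0,0,0],[0,0,0,0,0,0]]'
python3 - <<'E'
from h import *
from workcell import monitor, cams
o=monitor.get_obs();c=cams.camera('wrist');np.savez('w2',**c,pos=o['ee_pos'],rot=o['tcp_rot'])
cv2.imwrite('pics/w2.png',cv2.convertScaleAbs(c['img'][:,:,::-1],alpha=1.6))
E
```

```text
time: 3.48
ee_pos: [0.6488, 0.0822, 0.1461]
tcp_rot: [-179.9, 0.0, 95.6]
wrist_force: [-0.4, 0.6, 1.0]
opening: 0.0852
time: 4.15
ee_pos: [0.6501, 0.0833, 0.06]
tcp_rot: [-180.0, 0.0, 95.7]
wrist_force: [0.8, -0.2, -0.2]
opening: 0.0855
```

View pics/w2.png

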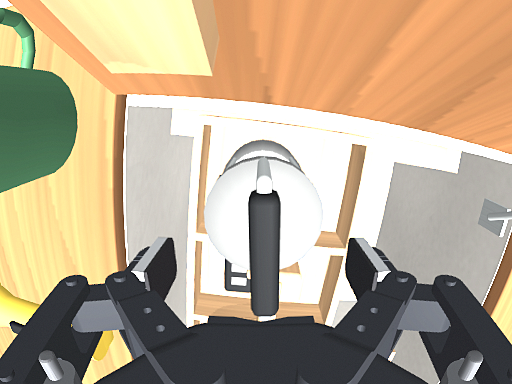

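The black handle lies centred between the open fingers, column ~264 between fingers at 155 and 370. I close on it with moderate force.

```bash
python3 -m handwheel '[[0,0,0,0,0,0],[0,0,0,0,0,0],[0,0,0,0,0,0],[0,0,0,0,0,0],[0,0,0,0,0,0],[0,0,0,0,0,0],[0,0,0,0,0,0],[0,0,0,0,0,0]]' -1 50
python3 -m handwheel '[[0,0,0,0,0,0],[0,0,0,0,0,0],[0,0,-0.005,0,0,0],[0,0,-0.01,0,0,0],[0,0,-0.015,0,0,0],[0,0,-0.015,0,0,0],[0,0,-0.015,0,0,0],[0,0,-0.02,0,0,0]]'
```

```text
time: 4.87
ee_pos: [0.6506, 0.0836, 0.0605]
tcp_rot: [180.0, -0.0, 95.7]
wrist_force: [0.1, 0.3, 0.5]
opening: 0.0135
time: 5.53
ee_pos: [0.6496, 0.0835, 0.1403]
tcp_rot: [-179.9, 0.0, 95.7]
wrist_force: [1.0, 0.4, -4.7]
opening: 0.013
```

```bash
python3 -m handwheel '[[0,0,-0.024,0,0,0],[0,0,-0.024,0,0,0],[0,0,-0.024,0,0,0],[0,0,-0.024,0,0,0],[0,0,-0.024,0,0,0],[0,0,-0.024,0,0,0],[0,0,-0.024,0,0,0],[0,0,-0.018,0,0,0]]'
python3 -m handwheel '[[-0.005,-0.006,0,0,0,0],[-0.010,-0.012,0,0,0,0],[-0.015,-0.017,0,0,0,0],[-0.018,-0.020,0,0,0,0],[-0.018,-0.021,0,0,0,0],[-0.018,-0.021,0,0,0,0],[-0.018,-0.021,0,0,0,0],[-0.018,-0.021,0,0,0,0]]'
python3 -m handwheel '[[-0.018,-0.021,0,0,0,0],[-0.018,-0.021,0,0,0,0],[-0.018,-0.020,0,0,0,0],[-0.018,-0.020,0,0,0,0],[-0.013,-0.015,0,0,0,0],[-0.009,-0.010,0,0,0,0],[-0.005,-0.006,0,0,0,0],[0,0,0,0,0,0]]'
python3 - <<'E'
from h import *
from workcell import monitor, cams
o=monitor.get_obs();print(o['q'],o['ee_pos'],o['wrist_force'],o['opening']);c=cams.camera('scene')
cv2.imwrite('pics/s3.png',c['img'][:,:,::-1])
E
```

```text
time: 6.2
ee_pos: [0.6498, 0.0835, 0.329]
tcp_rot: [179.9, -0.0, 95.7]
wrist_force: [1.1, 0.4, -2.9]
opening: 0.013
time: 6.87
ee_pos: [0.5225, -0.0503, 0.3267]
tcp_rot: [-180.0, 0.0, 95.7]
wrist_force: [-0.2, -0.9, -4.1]
opening: 0.0127
time: 7.53
ee_pos: [0.4203, -0.16, 0.327]
tcp_rot: [180.0, 0.0, 95.6]
wrist_force: [-0.4, 1.0, -4.3]
opening: 0.013
[-2.08278185e+01 -6.12121340e+00  8.00099080e+00  1.04091997e+02
 -1.38784848e-02  6.35768653e+01] [ 0.42032193 -0.15996835  0.3269963 ] [-0.38458663  0.98311718 -4.27559375] 0.013010285690467964
```

View pics/s3.png

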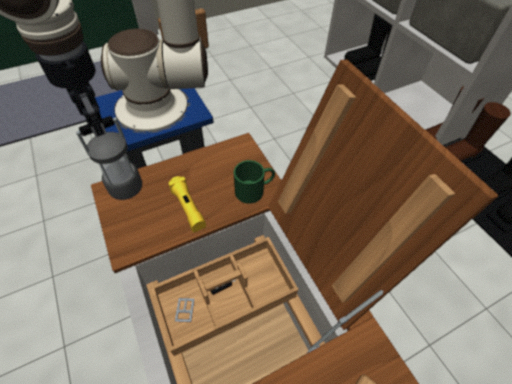

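```bash
python3 -m handwheel '[[0,0,0.01,0,0,0],[0,0,0.02,0,0,0],[0,0,0.023,0,0,0],[0,0,0.023,0,0,0],[0,0,0.02,0,0,0],[0,0,0.015,0,0,0],[0,0,0.01,0,0,0],[0,0,0.004,0,0,0]]'
python3 -m handwheel '[[0,0,0.0015,0,0,0],[0,0,0.0015,0,0,0],[0,0,0.0015,0,0,0],[0,0,0.001,0,0,0],[0,0,0.001,0,0,0],[0,0,0.001,0,0,0],[0,0,0,0,0,0],[0,0,0,0,0,0]]'
```

```text
time: 8.25
ee_pos: [0.4213, -0.1585, 0.1998]
tcp_rot: [-179.9, -0.1, 95.7]
wrist_force: [-0.0, -0.2, -3.0]
opening: 0.0129
time: 8.92
ee_pos: [0.4213, -0.1593, 0.1938]
tcp_rot: [180.0, 0.0, 95.7]
wrist_force: [-0.4, -0.1, -4.1]
opening: 0.0131
```

```bash
python3 -m handwheel '[[0,0,0.0005,0,0,0],[0,0,0.0005,0,0,0],[0,0,0.0005,0,0,0],[0,0,0.0005,0,0,0],[0,0,0,0,0,0],[0,0,0,0,0,0],[0,0,0,0,0,0],[0,0,0,0,0,0]]'
```

```text
time: 9.58
ee_pos: [0.4216, -0.1594, 0.1923]
tcp_rot: [179.9, 0.0, 95.7]
wrist_force: [1.5, 0.6, 5.8]
opening: 0.0129
```

```bash
python3 -m handwheel '[[0,0,-0.0003,0,0,0],[0,0,0,0,0,0],[0,0,0,0,0,0],[0,0,0,0,0,0],[0,0,0,0,0,0],[0,0,0,0,0,0],[0,0,0,0,0,0],[0,0,0,0,0,0]]' 1
python3 -m handwheel '[[0,0,0,0,0,0],[0,0,0,0,0,0],[0,0,-0.01,0,0,0],[0,0,-0.018,0,0,0],[0,0,-0.018,0,0,0],[0,0,-0.02,0,0,0],[0,0,-0.02,0,0,0],[0,0,-0.02,0,0,0]]'
python3 - <<'E'
from h import *
from workcell import monitor, cams
np.set_printoptions(precision=3,suppress=True)
o=monitor.get_obs();c=cams.camera('wrist');c.update(pos=o['ee_pos'],rot=o['tcp_rot']);W=wristworld(c);z=W[...,2]
m=(z>.14)&(z<.165)&(abs(W[...,0]-.42)<.06)&(abs(W[...,1]+.16)<.06);fit(W,m,'cap')
fit(W,(z>.18)&(z<.21)&(abs(W[...,0]-.42)<.05)&(abs(W[...,1]+.16)<.06),'handle')
cv2.imwrite('pics/w4.png',cv2.convertScaleAbs(c['img'][:,:,::-1],alpha=1.4))
c=dict(np.load('w1.npz'));W=wristworld(c);z=W[...,2]
fit(W,(z>-.06)&(z<-.02)&(abs(W[...,0]-.66)<.08)&(abs(W[...,1]+.027)<.07),'bar')
E
```

```text
time: 10.25
ee_pos: [0.4213, -0.1593, 0.192]
tcp_rot: [-180.0, -0.0, 95.7]
wrist_force: [-0.1, 0.3, -0.3]
opening: 0.0855
time: 10.92
ee_pos: [0.4212, -0.1593, 0.2999]
tcp_rot: [180.0, 0.0, 95.7]
wrist_force: [-0.0, -0.3, -0.4]
opening: 0.0855
cap 2803 [ 0.421 -0.157  0.071  0.071 72.702] min [ 0.386 -0.191  0.14 ] max [ 0.458 -0.119  0.164] med [ 0.415 -0.154  0.148] yaw -83.8
handle 1446 [ 0.421 -0.158  0.014  0.078  5.936] min [ 0.412 -0.197  0.18 ] max [ 0.431 -0.119  0.2  ] med [ 0.421 -0.154  0.197] yaw 6.0
bar 942 [ 0.666 -0.027  0.114  0.045 89.256] min [ 0.643 -0.084 -0.06 ] max [ 0.689  0.03  -0.021] med [ 0.666 -0.028 -0.025] yaw -2.4
```

View pics/w4.png

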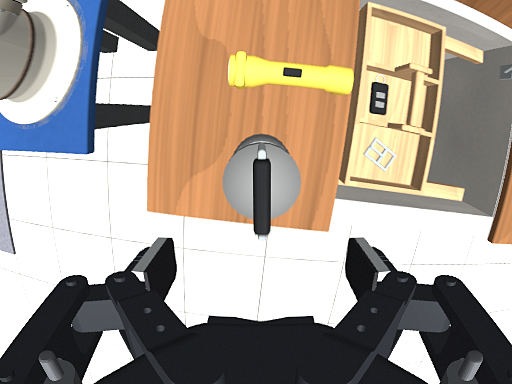

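The lantern stands upright with handle top at 0.20 m; cap centre is (262,180) in the picture, clear of the flashlight. Now to above the till bar.

```bash
python3 -m handwheel '[[0,0,-0.01,0,0,3.7],[0,0,-0.01,0,0,3.7],[0.0139,0.0241,0,0,0,0],[0.0139,0.0241,0,0,0,0],[0.0139,0.0241,0,0,0,0],[0.0139,0.0241,0,0,0,0],[0.0139,0.0241,0,0,0,0],[0.0139,0.0241,0,0,0,0]]'
python3 -m handwheel '[[0.0139,0.0241,0,0,0,0],[0.0139,0.0241,0,0,0,0],[0.0139,0.0241,0,0,0,0],[0.0139,0.0241,0,0,0,0],[0,0,0.03,0,0,0],[0,0,0.03,0,0,0],[0,0,0.03,0,0,0],[0,0,0.03,0,0,0]]'
python3 -m handwheel '[[0,0,0.03,0,0,0],[0,0,0.02,0,0,0],[0,0,0.01,0,0,0],[0,0,0,0,0,0],[0,0,0,0,0,0],[0,0,0,0,0,0],[0,0,0,0,0,0],[0,0,0,0,0,0]]'
python3 - <<'E'
from h import *
from workcell import monitor, cams
np.set_printoptions(precision=3,suppress=True)
o=monitor.get_obs();print(o['ee_pos'],o['q']);c=cams.camera('wrist');c.update(pos=o['ee_pos'],rot=o['tcp_rot']);W=wristworld(c);z=W[...,2]
fit(W,(z>-.06)&(z<-.018)&(abs(W[...,0]-.66)<.08)&(abs(W[...,1]+.027)<.065),'bar+uprights')
fit(W,(z>-.034)&(z<-.018)&(abs(W[...,0]-.66)<.08)&(abs(W[...,1]+.027)<.043),'bar')
for x in(.5,.56):fit(W,(abs(z)<.006)&(abs(W[...,1])<.03)&(W[...,0]<.62)&(W[...,0]>x),'seat')
E
```

```text
time: 11.63
ee_pos: [0.5694, -0.0794, 0.3186]
tcp_rot: [180.0, 0.0, 88.3]
wrist_force: [0.7, -0.1, 0.5]
opening: 0.0855
time: 12.3
ee_pos: [0.6667, -0.0274, 0.1967]
tcp_rot: [180.0, 0.0, 88.3]
wrist_force: [0.1, -0.0, -0.5]
opening: 0.0855
time: 12.97
ee_pos: [0.667, -0.0276, 0.1397]
tcp_rot: [179.9, 0.0, 88.3]
wrist_force: [0.1, -0.2, 0.3]
opening: 0.0855
[ 0.667 -0.028  0.14 ] [-2.37  20.425 16.258 85.703  0.001 89.347]
bar+uprights 2529 [ 0.665 -0.027  0.113  0.045 88.871] min [ 0.641 -0.083 -0.06 ] max [ 0.688  0.03  -0.021] med [ 0.665 -0.029 -0.025] yaw -1.4
bar 1304 [ 0.665 -0.027  0.086  0.015 88.496] min [ 0.657 -0.07  -0.029] max [ 0.673  0.016 -0.021] med [ 0.665 -0.025 -0.025] yaw -1.5
seat 1953 [ 0.522  0.     0.06   0.043 89.668] min [ 0.5   -0.03  -0.006] max [0.543 0.03  0.006] med [ 0.527  0.005 -0.001] yaw 20.7h.py:12: RuntimeWarning: Mean of empty slice.
  P=W[k];r=cv2.minAreaRect(P[:,:2].astype(np.float32));V=np.linalg.svd(P[:,:2]-P[:,:2].mean(0),full_matrices=False)[2];d=V[0]*np.sign(V[0,1]);print(n,len(P),np.round(np.r_[r[0],r[1],r[2]],4),'min',P.min(0),'max',P.max(0),'med',np.median(P,0),'yaw',np.degrees(np.arctan2(-d[0],d[1])).round(1))
  ret = um.true_divide(
Traceback (most recent call last):
  File "h.py", line 12, in fit
    P=W[k];r=cv2.minAreaRect(P[:,:2].astype(np.float32));V=np.linalg.svd(P[:,:2]-P[:,:2].mean(0),full_matrices=False)[2];d=V[0]*np.sign(V[0,1]);print(n,len(P),np.round(np.r_[r[0],r[1],r[2]],4),'min',P.min(0),'max',P.max(0),'med',np.median(P,0),'yaw',np.degrees(np.arctan2(-d[0],d[1])).round(1))
                                                                                                                           ~^^^
IndexError: index 0 is out of bounds for axis 0 with size 0
```

```bash
python3 -m handwheel '[[0,-0.002,0.02,0,0,0],[0,0,0.03,0,0,0],[0,0,0.03,0,0,0],[0,0,0.03,0,0,0],[0,0,0.03,0,0,0],[0,0,0.02,0,0,0],[0,0,0.01,0,0,0],[0,0,0.005,0,0,0]]'
python3 -m handwheel '[[0,0,0,0,0,0],[0,0,0,0,0,0],[0,0,0,0,0,0],[0,0,0,0,0,0],[0,0,0,0,0,0],[0,0,0,0,0,0],[0,0,0,0,0,0],[0,0,0,0,0,0]]' -1 90
```

```text
time: 13.68
ee_pos: [0.6637, -0.0275, -0.0383]
tcp_rot: [-179.9, -0.0, 88.3]
wrist_force: [0.2, 0.5, 0.0]
opening: 0.0853
time: 14.35
ee_pos: [0.6654, -0.0275, -0.0359]
tcp_rot: [179.9, -0.0, 88.3]
wrist_force: [3.3, -1.0, 3.5]
opening: 0.0149
```

```bash
python3 -m handwheel '[[0,0,0,0,0,0],[0,0,-0.001,0,0,0],[0,0,-0.002,0,0,0],[0,0,-0.004,0,0,0],[0,0,-0.005,0,0,0],[0,0,-0.005,0,0,0],[0,0,-0.004,0,0,0],[0,0,0,0,0,0]]'
python3 -m handwheel '[[0,0,-0.004,0,0,0],[0,0,-0.006,0,0,0],[0,0,-0.008,0,0,0],[0,0,-0.008,0,0,0],[0,0,-0.008,0,0,0],[0,0,-0.008,0,0,0],[0,0,-0.006,0,0,0],[0,0,-0.003,0,0,0]]'
python3 - <<'E'
from h import *
from workcell import monitor, cams
o=monitor.get_obs();print(o['wrist_force'],o['torque'])
c=cams.camera('wrist');cv2.imwrite('pics/w5.png',cv2.convertScaleAbs(c['img'][:,:,::-1],alpha=1.6))
E
```

```text
time: 15.02
ee_pos: [0.6648, -0.0275, -0.0147]
tcp_rot: [179.9, 0.0, 88.3]
wrist_force: [0.1, 0.5, -7.4]
opening: 0.0148
time: 15.68
ee_pos: [0.6649, -0.0276, 0.0367]
tcp_rot: [179.9, 0.0, 88.3]
wrist_force: [0.1, 0.0, -8.4]
opening: 0.0147
[ 0.10681238  0.0135243  -8.36426329] [ 0.07075568 -0.05898908 -0.02423034]
```

View pics/w5.png

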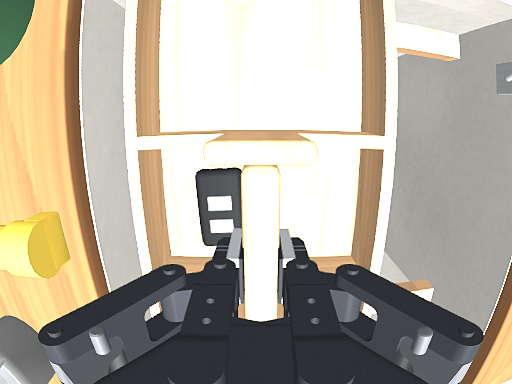

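```bash
python3 -m handwheel '[[0,0,-0.006,0,0,0],[0,0,-0.01,0,0,0],[0,0,-0.014,0,0,0],[0,0,-0.016,0,0,0],[0,0,-0.016,0,0,0],[0,0,-0.016,0,0,0],[0,0,-0.016,0,0,0],[0,0,-0.016,0,0,0]]'
python3 -m handwheel '[[0,0,-0.016,0,0,0],[0,0,-0.016,0,0,0],[0,0,-0.016,0,0,0],[0,0,-0.014,0,0,0],[0,0,-0.012,0,0,0],[0,0,-0.009,0,0,0],[0,0,-0.006,0,0,0],[0,0,-0.003,0,0,0]]'
python3 -m handwheel '[[0,0,0,0,0,0],[0,0,0,0,0,0],[0,0,0,0,0,0],[0,0,0,0,0,0],[0,0,0,0,0,0],[0,0,0,0,0,0],[0,0,0,0,0,0],[0,0,0,0,0,0]]'
python3 - <<'E'
from h import *
from workcell import monitor, cams
np.set_printoptions(precision=3,suppress=True)
o=monitor.get_obs();print(o['wrist_force'],o['torque'],o['qd'],o['opening'])
c=cams.camera('scene');cv2.imwrite('pics/s6.png',c['img'][:,:,::-1]);W=world(c);z=W[...,2]
k=(z>.15)&(z<.185)&(W[...,0]>.57)&(W[...,0]<.76)&(abs(W[...,1]+.027)<.18);fit(W,k,'till rim')
P=W[k];A=np.c_[P[:,:2],np.ones(len(P))];print('plane',np.linalg.lstsq(A,P[:,2],rcond=None)[0])
fit(W,(z>.14)&(z<.21)&(abs(W[...,0]-.42)<.06)&(abs(W[...,1]+.158)<.06),'lantern top')
E
```

```text
time: 16.4
ee_pos: [0.6642, -0.0275, 0.1464]
tcp_rot: [180.0, -0.0, 88.3]
wrist_force: [0.3, 0.4, -8.1]
opening: 0.0145
time: 17.07
ee_pos: [0.6645, -0.0275, 0.2381]
tcp_rot: [179.9, 0.0, 88.3]
wrist_force: [0.6, -0.3, -7.8]
opening: 0.0143
time: 17.73
ee_pos: [0.6643, -0.0275, 0.237]
tcp_rot: [-180.0, -0.0, 88.3]
wrist_force: [0.3, -0.1, -7.5]
opening: 0.0145
[ 0.315 -0.13  -7.479] [ 0.082 -0.052  0.03 ] [-0.116 -0.072  0.056  0.083 -0.062  0.034] 0.014529219687886582
till rim 3442 [ 0.667 -0.028  0.342  0.166 88.44 ] min [ 0.581 -0.201  0.15 ] max [0.754 0.14  0.185] med [ 0.669 -0.039  0.167] yaw -2.4
plane [0.005 0.002 0.163]
lantern top 973 [ 0.424 -0.16   0.073  0.071 69.561] min [ 0.39  -0.198  0.14 ] max [ 0.46  -0.12   0.201] med [ 0.428 -0.159  0.151] yaw 6.0
```

View pics/s6.png

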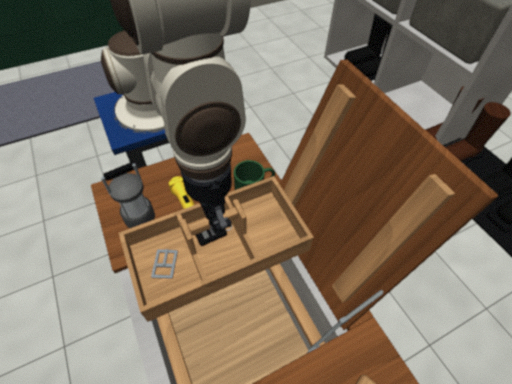

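The till hangs level at TCP z 0.237. The buckle is at (165,264), and the fob is partly visible under the gripper near (212,235). The lantern stands upright at (130,195), clear of the till. I hand in now.

```bash
python3 -c "
from workcell import order,monitor
o=monitor.get_obs();print(o['ee_pos'],o['opening'],o['wrist_force']);print(order.job_done())"
```

```text
[ 0.66436635 -0.02751316  0.23705256] 0.014969939379657463 [ 0.77072219  0.48177256 -6.81366284]
the job is handed in; nothing more can be done
None
```

I lifted the lantern out by its handle and stood it on the near seat board. I then lifted the till by its bar straight up out of the well and handed the job in while holding it, at about 18 s. The interface gives no verdict, so these are my own last checks:

- **Till:** its underside was about 0.13 m above the seat, worked out from the grip height. The rim tilted about 0.005 rad, its centre was at about (0.665, -0.028) over the well, and the arm was at rest.
- **Grip:** fingers were closed on the bar at 14.5–15 mm opening. The wrist read 7–8 N of weight against about 6.3 N expected from the stated masses. The cause could be a heavier till or sensor drift; the last picture showed the till clear of the bench.
- **Lantern:** upright on the board at about (0.42, -0.16), with its handle top at 0.20 m, as it should be when standing.
- **Till contents:** the buckle was clearly visible in its bay. The fob was clear in the close view early in the lift, and only partly visible under the gripper in the last picture.
- **Mug and flashlight:** they looked undisturbed in the pictures, but I did not measure them again at the end.

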